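# Load a notched die into the extruder's keyed die holder

### The arm

A 7-joint arm with a two-finger parallel gripper is mounted at the origin on the work surface. World frame = base frame: x ahead of the robot, y to its left, z up, the work surface at z = 0. Lengths are in m, angles in rad, forces in N, time in s.
With the tool pointing down it reaches from about 0.4 to 0.85 m from the base axis. Payload 10.4 kg.
Tool frame: the origin (TCP) lies at the very end of the fingers, on their centre line; the grasp point (between the pads) lies 19 mm behind it (manip.grip_depth is the distance from the TCP to the grasp point, in m); z points along the fingers, x is the direction in which the jaws open and shut, and the axes are right-handed (so a half turn about z gives the same grasp; the last joint's range is limited). The gripper opens to 85 mm and grips with 20 to 120 N. Pads are 22 mm wide; open, the fingers measure 114 mm over their backs; the gripper's body (76 mm by 85 mm) begins 54 mm behind the grasp point. The pads swing forward as they close: fully open they stand 13 mm farther back than shut.
Start: joints at [1.291, 0.332, -0.065, 1.46, 0.022, 1.35, -0.088], TCP at [0.159, -0.605, 0.231] pointing down, gripper open.
Joint ranges: [-2.6, 2.6], [-0.5, 2.12], [-1.47, 1.34], [0.16, 2.42], [-1.27, 4.41], [0.06, 2.06], [-2.6, 2.6]. Speed limits (rad/s): [2.22, 2.22, 2.79, 2.79, 3.14, 3.14, 3.14].

### API

Orientations are given as a unit quaternion [x, y, z, w].
In Python, from workcell import manip, cams gives the robot as it stands. The module is installed in compiled form; this text tells all that it offers.
- The arm moves only by the tool move_arm, never from a script. Its arguments are lists of equal length, an entry for each row: "claw": the opening, from 0 (shut) to 1 (fully open); "dp": the shift along the tool's x, y, z as a fraction of full scale, a list of three; "turn": the turn, a rotation vector about the tool's x, y, z as a fraction of full scale, a list of three. A call has 1 to 8 rows; each row shifts and turns the commanded pose from where the row before left it, along the tool's axes as they then stand; what a row does not reach is not made up. Full scale, the value 1, is 200 mm for a shift and 45 degrees for a turn. A row lasts 1/12 s, in which the tool goes at most 41.7 mm and 7.16 degrees, less where a joint would pass 70% of its speed; a pose out of reach is approached as far as the arm can. A call with a number of a shift or a turn outside -1 to 1 is refused whole. A call with a gripper value outside its range is refused whole. The fingers move at their own pace and stop on an object; "grip_force" is the grip in N (left out, the last holds). Time passes only in rows, so rows that do not move let the fingers close. It gives the time, the measured TCP pose, the force and the opening at its end, in the units of the state.
- manip.get_obs(): the state, without advancing time (a new reading comes with each control period).
- cams.camera(name): name is "side" or "top"; returns the picture (384x512x3 uint8, red, green, blue); there is no depth.
- cams.camera_info(name): a dict with "fx", "fy", "cx", "cy" (pixels), "dist" ([k1, k2, p1, p2, k3] as OpenCV has them; the pictures are not rectified), "pose" (4x4, takes a point from camera to world coordinates). Camera axes: x right, y down, z forward; pixel columns grow to the right and rows downward; lengths in m; the calibration is good to about 2 mm. A picture is of the moment at which its call begins. camera_info takes no time and is no camera call.
- manip.hand_in(): hands the job in, once; it reports no verdict.
The state is a dict: "clock": time; "joint_pos": joint angles; "joint_velocities": joint speeds; "tau": joint torques, N m; "position": TCP position; "ee_rot": TCP orientation; "ft_force": force on the tool from outside, world axes, zero at the start; "torque": the same for the moment, N m; "grip_width": opening from 0.0 (shut) to 1.0 (fully open).
Only numpy, scipy, OpenCV 4.12 (cv2) and the standard library are available. Lean on these libraries where they do the work, as an engineer would, in place of code of your own. Each camera call takes 0.05 s, during which the arm holds its last target.

### The job

Load the clay extruder's round notched die: pick it up, set it in the cup of the die holder and turn it under a light push, feeling for the one way round in which its three notches drop over the three keys in the cup, so that it lies flat on the cup floor. Do not force it: never press the die into the holder with more than 60 N. Then let go, swing the steel dog fully shut over the die to its stop, and leave everything else on the bench as it is.

Things in the scene. Friction and masses are not known exactly. Their poses are not given: they have to be found in the camera images.
- die: Round aluminium die plate, 70 mm across, 12 thick, 0.2 kg, lying flat. Three rim notches 12 mm wide, from 24 mm radius outwards, unequally spaced: at 0 (its +x), 100 and 220 degrees anticlockwise from above. An upright grip bar stands across its top: 40 mm long along the die's x, 12 mm thick along y, 12 to 45 mm above the underside. Origin: centre of the underside; z up.
- holder: Die holder fixed to the bench: grey base plate 130 x 150 mm, 18 mm thick, with a dark steel cup on it: outer radius 46 mm, bore 74 mm across, rim 44 mm above the bench, floor 30 mm. A steel dog swings at its -y side. Origin: on the bench under the cup's axis, z up.
- cup_floor (a point): Centre of the cup's floor, 30 mm above the bench, where the centre of the die's underside belongs; axes as the holder's.
- key_tops (a point): Point on the cup axis, 38 mm above the bench, level with the tops of three keys on the bore wall, 8 mm wide and tall, 26.5 to 37 mm radius, spaced 0, 100, 220 degrees like the notches. Their direction is NOT measured: key 0 points within 0.7 rad of holder +x; the die's x must face likewise. Keys do not move. A die turned wrong rests on them 6 mm deep in the bore; right, it drops 8 mm.
- dog (a joint): Angle (rad) of the steel dog: 0 = shut at its stop, nose over the die's rim; grows to 1.5 open. Vertical pivot at (0, -58) mm in the holder's frame; stays where left, moves for about 2 N at its post. At angle q its 30 mm nose points to (sin q, cos q) in the holder's x, y, its 40 mm tail to (-sin q, -cos q). Nose underside 2 mm above the cup rim: it shuts only over a fully seated die.
- dog_pivot (a point): Top centre of the dog's pivot, 57 mm above the bench.
- dog_post (a point): Top centre of the round upright post at the end of the dog's tail, by which it is pushed: 14 mm across, 40 mm tall, its top 86 mm above the bench, 40 mm from the pivot.
- square_die: Another die, not wanted: 64 mm square, 10 mm thick, with a grip bar to 40 mm height. To be left alone. Origin: centre of the underside.
- glaze_jar: Small terracotta-coloured jar, 52 mm across, 70 mm tall. To be left alone. Origin: centre of the underside.
- bowl: White bowl, 130 mm across, 55 mm tall. To be left alone. Origin: centre of the underside.
- brush: Brush lying on the bench. To be left alone.
- mug: Blue mug, 76 mm across, 85 mm tall. To be left alone. Origin: centre of the underside.
- rib: Flat dark wooden rib, 100 x 50 x 6 mm. To be left alone. Origin: centre of the underside.
There are look-alikes about, which are no part of the job. Of the things that look like the holder, the middle-sized one is meant.

How it is judged:
On the way, in this order (a step that is already met when the one before it is completed fails the run):
1. the die is lifted off the bench (height (world z) of die above 0.05 m), for 0.1 s.
2. the die lies fully down on the cup floor, over the keys, with the dog still open (z of die in the frame of cup_floor between -0.003 and 0.0025 m and horizontal distance between die and cup_floor below 0.005 m and angle between die's own z axis and vertical below 0.06 rad and value of joint dog above 0.8 rad), for 0.3 s.
At the end, for the whole second after the job is handed in: The die lies flat on the cup floor over the keys (underside within 2.5 mm of the floor, centre within 5 mm of the cup axis, tilt under 0.06 rad), released and at rest, and the dog is shut over it (within 0.12 rad of its stop) (z of die in the frame of cup_floor between -0.003 and 0.0025 m and horizontal distance between die and cup_floor below 0.005 m and angle between die's own z axis and vertical below 0.06 rad and value of joint dog below 0.12 rad and linear speed of die below 0.02 m/s and contact force between the fingers and die below 0.1 N); the robot touches nothing.
It fails at once if the die is pressed against the holder with more than 60 N (contact force between die and holder above 60 N).
It fails at once if another thing on the bench is moved by more than 30 mm (distance of any of square_die, glaze_jar, bowl, brush, mug, rib from where it was at the start of the episode above 0.03 m).
It also fails if it takes over 72 s, if anything falls off the work surface, if the arm or the gripper's body presses on something with over 40 N, if the wrist force passes 120 N, or if a joint passes its speed limit or range.

## Working session

There is one attempt and no reset: what is moved stays moved. The work goes in short steps, Python scripts to look and compute and a tool call to move; the robot and the scene stay as the last step left them, time stands still between calls to the robot, and variables do not carry over. Pictures are saved under pics/ and viewed, and the job is handed in when it is done.

Besides the shell and the picture viewer there is one more tool, called after "Call:" by a JSON object that holds its "api" and its "payload". move_arm: Moves the arm, as the interface text tells. Shift numbers are shares of 200 mm and turn numbers shares of 45 degrees, none past 1 either way. Its arguments: {"type":"object","properties":{"claw":{"type":"array","items":{"type":"number"}},"dp":{"type":"array","items":{"type":"array","items":{"type":"number"}}},"turn":{"type":"array","items":{"type":"array","items":{"type":"number"}}},"grip_force":{"type":"number"}},"required":["claw","dp","turn"]}

```bash
mkdir -p pics; python3 - <<'E'
from workcell import manip, cams
import cv2
print(manip.get_obs(), manip.grip_depth)
for n in("top","side"):
    im=cams.camera(n); cv2.imwrite(f"pics/{n}0.png",im[:,:,::-1]); print(n,cams.camera_info(n))
E
```

```text
{'clock': 0.0, 'joint_pos': array([ 1.29142849,  0.33287402, -0.06471441,  1.46096175,  0.02161633,
        1.34987969, -0.08852384]), 'joint_velocities': array([-0.00034589,  0.00249545, -0.00016388, -0.00150807, -0.00063107,
       -0.00116542, -0.00025291]), 'tau': array([ 4.82711730e-04, -6.25452805e+01,  4.92941123e-02, -3.91599476e+01,
        1.61906413e-02,  1.00878283e-02,  2.61393450e-05]), 'position': array([ 0.15862409, -0.60414476,  0.23050487]), 'ee_rot': array([ 7.91823639e-01, -6.10749388e-01, -5.87605304e-04, -4.04335752e-04]), 'ft_force': array([-0.26469424,  0.09045624,  0.23031801]), 'torque': array([-0.03919737, -0.00890718, -0.05648761]), 'grip_width': 0.9982503955610388} 0.0187
top {'fx': 465.6782565496217, 'fy': 465.6782565496217, 'cx': 253.0465451565753, 'cy': 195.62017760837426, 'dist': array([-0.06330354,  0.        ,  0.        ,  0.        ,  0.        ]), 'pose': array([[ 0.01860138, -0.98819564,  0.1520637 ,  0.36739264],
       [-0.99975701, -0.02018303, -0.00886418, -0.04974372],
       [ 0.01182865, -0.15186187, -0.98833095,  1.20625897],
       [ 0.        ,  0.        ,  0.        ,  1.        ]])}
side {'fx': 377.85867029121016, 'fy': 377.85867029121016, 'cx': 254.568337554105, 'cy': 190.6596821656786, 'dist': array([-0.02120408,  0.        ,  0.        ,  0.        ,  0.        ]), 'pose': array([[-0.98379608, -0.12828504,  0.1252526 ,  0.39197166],
       [-0.17819981,  0.62267666, -0.76191772,  0.76722057],
       [ 0.01975077, -0.77189166, -0.63544723,  0.77800438],
       [ 0.        ,  0.        ,  0.        ,  1.        ]])}
```

View pics/top0.png

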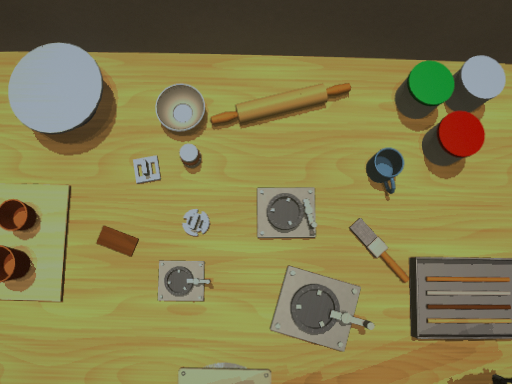

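View pics/side0.png

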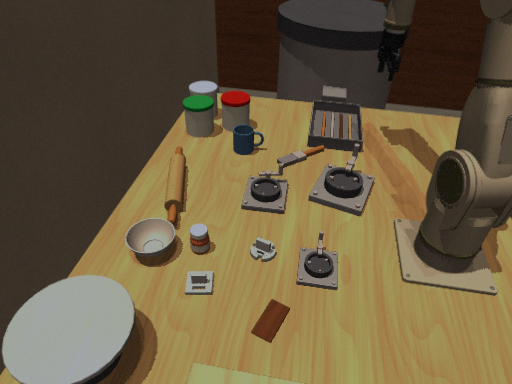

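```bash
cat > h.py <<'E'
import numpy as np, cv2
from workcell import manip, cams
def K(i): return np.array([[i['fx'],0,i['cx']],[0,i['fy'],i['cy']],[0,0,1.]])
def ray(n,uv,z):
    i=cams.camera_info(n); p=cv2.undistortPoints(np.array(uv,float).reshape(-1,1,2),K(i),i['dist']).reshape(-1,2)
    d=np.c_[p,np.ones(len(p))]@i['pose'][:3,:3].T; o=i['pose'][:3,3]
    return o+d*((z-o[2])/d[:,2])[:,None]
def proj(n,P):
    i=cams.camera_info(n); T=np.linalg.inv(i['pose'])
    return cv2.projectPoints(np.array(P,float).reshape(-1,1,3),cv2.Rodrigues(T[:3,:3])[0],T[:3,3],K(i),i['dist'])[0].reshape(-1,2)
def crop(im,u0,v0,u1,v1,s,name):
    cv2.imwrite(name,cv2.resize(im[v0:v1,u0:u1,::-1],None,fx=s,fy=s,interpolation=cv2.INTER_CUBIC))
E
python3 - <<'E'
import cv2,numpy as np
from h import *
t=cv2.imread('pics/top0.png')[:,:,::-1];s=cv2.imread('pics/side0.png')[:,:,::-1]
a=cv2.resize(t[200:245,175:220],(400,400),interpolation=cv2.INTER_CUBIC)
b=cv2.resize(t[178:248,251:321],(400,400),interpolation=cv2.INTER_CUBIC)
cv2.imwrite('pics/c1.png',np.hstack([a,b])[:,:,::-1])
a=cv2.resize(s[225:275,238:288],(400,400),interpolation=cv2.INTER_CUBIC)
b=cv2.resize(s[145:215,230:300],(400,400),interpolation=cv2.INTER_CUBIC)
cv2.imwrite('pics/c2.png',np.hstack([a,b])[:,:,::-1])
E
```

```text
(no output)
```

View pics/c1.png

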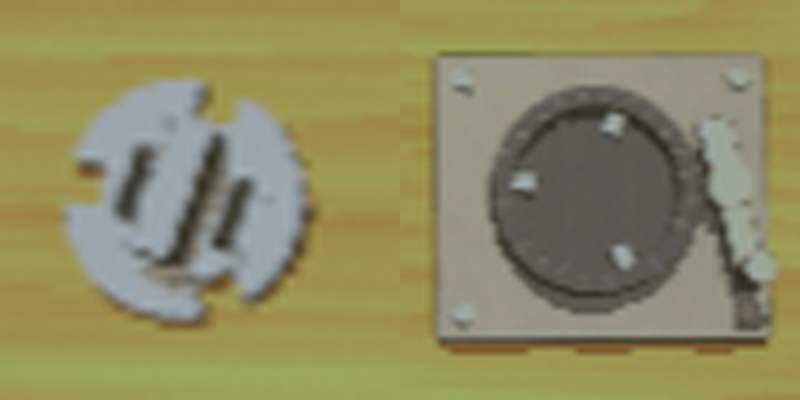

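View pics/c2.png

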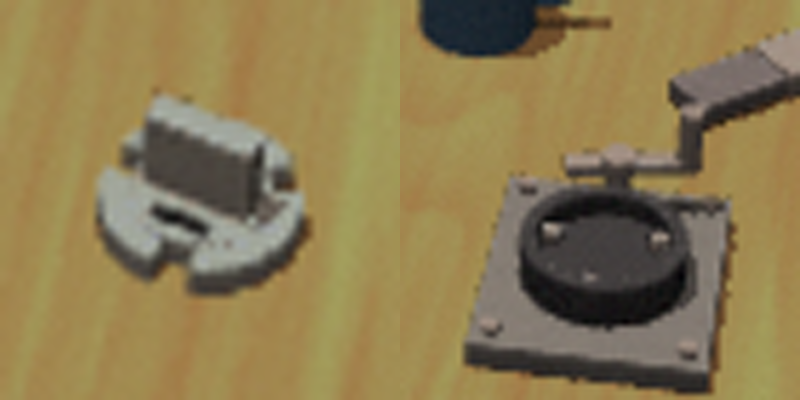

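```bash
cat > m1.py <<'E'
from h import *
def sub(im,u0,v0,u1,v1,s=8):
    return cv2.cvtColor(cv2.resize(im[v0:v1,u0:u1],None,fx=s,fy=s,interpolation=cv2.INTER_LINEAR),cv2.COLOR_RGB2HSV)
def full(c,u0,v0,s=8): return (np.asarray(c,float).reshape(-1,2)+.5)/s-.5+[u0,v0]
def big(m):
    cs,_=cv2.findContours(m.astype(np.uint8),cv2.RETR_EXTERNAL,cv2.CHAIN_APPROX_NONE); return sorted(cs,key=cv2.contourArea,reverse=True)
E
python3 - <<'E'
from m1 import *
R={'top':dict(die=(178,203,216,242),base=(250,180,322,246)),'side':dict(die=(240,230,285,270),base=(235,165,297,218))}
for n in R:
    im=cv2.imread(f'pics/{n}0.png')[:,:,::-1].copy()
    b=R[n]['die']; h=sub(im,*b)
    m=(h[...,1]<90)
    m=cv2.morphologyEx(m.astype(np.uint8),cv2.MORPH_CLOSE,np.ones((9,9)))
    c=big(m)[0]; w=ray(n,full(c,*b[:2]),.012)[:,:2]
    cv2.imwrite(f'pics/md_{n}.png',m*255)
    hull=cv2.convexHull((w*1e4).astype(np.float32)); (cc,r)=cv2.minEnclosingCircle(hull)
    M=cv2.moments(hull); print(n,'die',np.array(cc)/1e4,r/1e4,'hullc',M['m10']/M['m00']/1e4,M['m01']/M['m00']/1e4, 'area',cv2.contourArea(hull)/1e8, np.pi*.035**2)
    c0=np.array(cc)/1e4
    # notches: deficits radius vs angle
    d=w-c0; a=np.degrees(np.arctan2(d[:,1],d[:,0]));rr=np.hypot(*d.T)
    for k in range(-180,180,10):
        s=(a>=k)&(a<k+10)
        print(k, round(rr[s].min()*1e3,1) if s.any() else None,end=' ')
    print()
    b=R[n]['base']; h=sub(im,*b)
    m=(h[...,1]<90).astype(np.uint8); m=cv2.morphologyEx(m,cv2.MORPH_CLOSE,np.ones((25,25)))
    cv2.imwrite(f'pics/mb_{n}.png',m*255)
    c=big(m)[0]; w=ray(n,full(c,*b[:2]),.018)[:,:2]
    print(n,'base',cv2.minAreaRect((w*1e4).astype(np.float32)))
E
```

```text
top die [0.48002334 0.0868566 ] 0.036637542724609375 hullc 0.4796574169361092 0.08690336988790116 area 0.004041237059953734 0.003848451000647497
-180 35.5 -170 25.8 -160 25.3 -150 26.6 -140 36.1 -130 35.9 -120 35.7 -110 35.7 -100 35.8 -90 35.8 -80 35.6 -70 35.3 -60 35.3 -50 35.4 -40 34.5 -30 23.9 -20 24.1 -10 28.3 0 34.9 10 35.4 20 35.6 30 35.2 40 35.4 50 35.9 60 35.8 70 25.9 80 25.3 90 25.3 100 35.9 110 35.9 120 36.0 130 36.2 140 35.8 150 35.7 160 35.7 170 35.7 
top base ((5097.185546875, -1475.230224609375), (1305.82958984375, 1548.24560546875), 1.379372239112854)
side die [0.4814168  0.08559125] 0.045264791870117185 hullc 0.47819049529688534 0.0873587761346309 area 0.004667681327403337 0.003848451000647497
-180 37.9 -170 32.9 -160 33.6 -150 37.4 -140 38.3 -130 37.6 -120 36.7 -110 35.8 -100 35.8 -90 37.5 -80 40.7 -70 41.4 -60 32.9 -50 32.8 -40 30.1 -30 26.1 -20 24.6 -10 30.1 0 31.8 10 31.8 20 32.3 30 33.4 40 34.3 50 36.9 60 38.5 70 40.4 80 31.9 90 31.8 100 42.4 110 44.1 120 43.6 130 42.8 140 41.7 150 40.5 160 39.5 170 38.7 
side base ((5090.55810546875, -1796.43701171875), (1309.9300537109375, 2499.7841796875), 1.6726237535476685)
```

```bash
python3 - <<'E'
from m1 import *
im=cv2.imread('pics/top0.png')[:,:,::-1].copy()
b=(262,190,308,234); h=sub(im,*b)
V=h[...,2]; print(np.percentile(V,[5,25,50,75,95]))
dark=(V<105).astype(np.uint8)
cv2.imwrite('pics/cupV.png',cv2.resize(np.hstack([V,dark*255]),None,fx=1,fy=1))
E
python3 - <<'E'
from m1 import *
im=cv2.imread('pics/top0.png')[:,:,::-1].copy()
b=(262,190,308,234); h=sub(im,*b);V=h[...,2]
# keys inside bore: bright
c0=(proj('top',[[.51,-.1475,.038]])[0]); print('c',c0)
yy,xx=np.mgrid[:V.shape[0],:V.shape[1]]
f=full(np.c_[xx.ravel(),yy.ravel()],*b[:2])
ins=(np.hypot(*(f-c0).T)<15.5).reshape(V.shape)
m=((V>135)&ins).astype(np.uint8)
n,l,st,ce=cv2.connectedComponentsWithStats(m)
P=[]
for i in range(1,n):
    if st[i,4]>150:
        p=ray('top',full(ce[i],*b[:2]),.038)[0]; print(st[i],full(ce[i],*b[:2]),p); P.append(p[:2])
# dog/post whites
b=(295,190,325,240); h=sub(im,*b)
m=((h[...,1]<60)&(h[...,2]>165)).astype(np.uint8)*255
cv2.imwrite('pics/dogm.png',np.hstack([cv2.cvtColor(h,cv2.COLOR_HSV2BGR),cv2.merge([m]*3)]))
E
```

```text
[ 73.  90.  96. 151. 156.]
c [287.27713956 210.82947604]
[198  66  24  23 386] [[287.86949482 199.20822539]] [ 0.53973149 -0.14877976  0.038     ]
[ 82 147  18  20 286] [[272.82910839 209.27534965]] [ 0.51323291 -0.11088814  0.038     ]
[213 249  25  29 471] [[289.64291401 222.34381635]] [ 0.48090089 -0.15369962  0.038     ]
```

View pics/cupV.png

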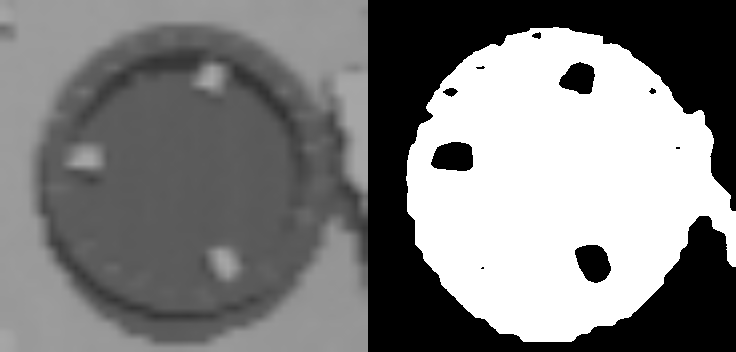

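View pics/dogm.png

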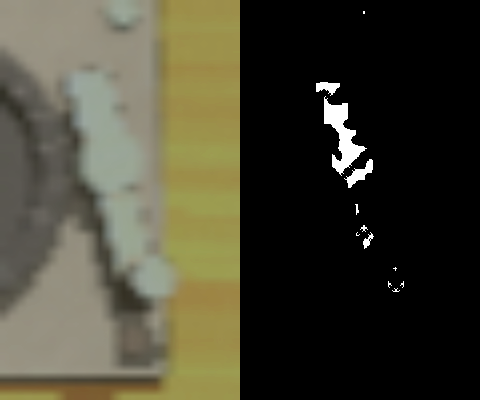

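```bash
python3 - <<'E'
from m1 import *
from scipy.optimize import least_squares
K3=np.array([[.53973,-.14878],[.51323,-.11089],[.48090,-.15370]])
A=np.radians([0,100,220])
f=lambda p:(np.c_[p[0]+p[3]*np.cos(A+p[2]),p[1]+p[3]*np.sin(A+p[2])]-K3).ravel()
s=least_squares(f,[.51,-.147,-.2,.0317]); print(s.x,np.degrees(s.x[2]),s.fun*1e3)
im=cv2.imread('pics/top0.png')[:,:,::-1].copy()
b=(262,190,308,234); V=sub(im,*b)[...,2]
c=big(cv2.morphologyEx((V<120).astype(np.uint8),cv2.MORPH_OPEN,np.ones((45,45))))[0]
F=full(c,*b[:2])
for z,sel in((.044,1),(.018,-1)):
    w=ray('top',F,z)[:,:2]; d=w-s.x[:2]; a=np.degrees(np.arctan2(d[:,1],d[:,0]))
    # away from camera direction
    cam=np.array([.367,-.05]); aw=(s.x[:2]-cam);aw/=np.hypot(*aw)
    k=(d@aw*sel)>0.01
    k&=~((a>-125)&(a<-75)) # exclude the dog's shadow
    g=least_squares(lambda p:np.hypot(*(w[k]-p[:2]).T)-p[2],[.51,-.147,.046])
    g2=least_squares(lambda p:np.hypot(*(w[k]-p).T)-.046,[.51,-.147])
    print(z,k.sum(),g.x,g2.x,np.std(g2.fun)*1e3)
# die notches procrustes: notch mouth centers 
b=(178,203,216,242); h=sub(im,*b); m=(h[...,1]<90).astype(np.uint8)
m=cv2.morphologyEx(m,cv2.MORPH_CLOSE,np.ones((9,9)));c=big(m)[0]
hull=cv2.fillConvexPoly(np.zeros_like(m),cv2.convexHull(c),1)
n,l,st,ce=cv2.connectedComponentsWithStats(hull&(1-m))
P=[]
for i in range(1,n):
    if st[i,4]>600: p=ray('top',full(ce[i],*b[:2]),.012)[0,:2]; print(st[i],p); P.append(p)
P=np.array(P); a=np.degrees(np.arctan2(*(P-[.48,.087]).T[::-1])); P=P[np.argsort(np.abs(a-[[-20]]).ravel())] if len(P)==3 else P
a=np.degrees(np.arctan2(*(P-[.48,.087]).T[::-1]));print(a)
K3=P[np.argsort([abs(x+20) if abs(x+20)<50 else (100 if 50<x<130 else 200) for x in a])]
s=least_squares(f,[.48,.087,-.3,.03]);print(s.x,np.degrees(s.x[2]),s.fun*1e3)
E
```

```text
[ 0.50972844 -0.14101428 -0.27564791  0.03093386] -15.793461796439917 [-0.2354807  -0.65356727 -0.37900994  0.65157372  0.61449064  0.00199355]
0.044 377 [ 0.44114399 -0.1234425   0.10826758] [ 0.50357454 -0.14162941] 6.36398767931251
0.018 463 [ 0.49698329 -0.13852655  0.04018521] [ 0.50350323 -0.14360625] 4.036747841968022
[160  48  45  37 804] [0.50840153 0.07734398]
[ 31 115  32  49 941] [0.48378558 0.11732852]
[158 227  45  37 884] [0.45124927 0.07518788]
[ -18.77713767   82.88518438 -157.6648839 ]
[ 0.47948688  0.08682439 -0.31286927  0.03059175] -17.926088486767828 [ 0.19200397  0.0645784  -0.08024017 -0.20463709 -0.11176416  0.1400585 ]
```

```bash
python3 - <<'E'
from m1 import *
from scipy.optimize import least_squares
for n in('top','side'):
    im=cv2.imread(f'pics/{n}0.png').max(2).astype(np.float32)
    c=np.array([.5097,-.141]); cam=cams.camera_info(n)['pose'][:2,3]; aw=c-cam; a0=np.arctan2(aw[1],aw[0])
    P=[]
    for a in a0+np.radians(np.arange(-80,81,5)):
        r=np.arange(.038,.056,.0004); u=np.c_[c[0]+r*np.cos(a),c[1]+r*np.sin(a),0*r+.044]
        q=proj(n,u).astype(np.float32); v=cv2.remap(im,q[:,:1],q[:,1:],cv2.INTER_LINEAR).ravel()
        k=np.where(v>125)[0]; P.append((np.degrees(a),r[k[0]]*1e3 if len(k) else np.nan))
    P=np.array(P); print(n,[(int(x),round(y,1)) for x,y in P])
    s=P[(P[:,1]>42)&(P[:,1]<50)]; A=np.radians(s[:,0]); w=c+s[:,1:]/1e3*np.c_[np.cos(A),np.sin(A)]
    g=least_squares(lambda p:np.hypot(*(w-p).T)-.046,c,loss='soft_l1',f_scale=.0007); print(g.x,len(s),np.std(g.fun)*1e3)
E
python3 - <<'E'
import sys; sys.path.insert(0,'.')
from m1 import *
# side-view: measured keys, post ; overlay predicted
for n in('top','side'):
    im=cv2.imread(f'pics/{n}0.png'); s=6
    c=np.array([.5097,-.141]); yaw=np.radians(-15.8); t=np.linspace(0,2*np.pi,90)
    pts=[np.c_[c[0]+.037*np.cos(t),c[1]+.037*np.sin(t),0*t+.044],np.c_[c[0]+.046*np.cos(t),c[1]+.046*np.sin(t),0*t+.044]]
    A=yaw+np.radians([0,100,220]); pts.append(np.c_[c[0]+.03175*np.cos(A),c[1]+.03175*np.sin(A),0*A+.038])
    y=np.radians(1.4); R=np.array([[np.cos(y),-np.sin(y)],[np.sin(y),np.cos(y)]])
    bq=[]
    for q in (1.5,1.3,1.1):
        p=c+R@[-.04*np.sin(q),-.058-.04*np.cos(q)]; bq.append([*p,.086])
    pts.append(np.array(bq)); pts.append(np.array([[*(c+R@[0,-.058]),.057]]))
    u0,v0=(250,175) if n=='top' else (232,140)
    o=cv2.resize(im[v0:v0+75,u0:u0+80],None,fx=s,fy=s,interpolation=cv2.INTER_CUBIC)
    for P,col in zip(pts,[(0,255,0),(0,255,255),(0,0,255),(255,0,255),(255,0,0)]):
        for q in (proj(n,P)-[u0,v0]+.5)*s: cv2.circle(o,tuple(int(x) for x in q),1 if len(P)>10 else 3,col,-1)
    cv2.imwrite(f'pics/ov_{n}.png',o)
E
cd pics; python3 -c "
import cv2,numpy as np
cv2.imwrite('ov.png',cv2.resize(np.hstack([cv2.imread('ov_top.png'),cv2.imread('ov_side.png')]),(800,375)))"
```

```text
top [(-112, np.float64(47.6)), (-107, np.float64(nan)), (-102, np.float64(nan)), (-97, np.float64(nan)), (-92, np.float64(52.0)), (-87, np.float64(50.4)), (-82, np.float64(50.8)), (-77, np.float64(52.0)), (-72, np.float64(50.8)), (-67, np.float64(52.0)), (-62, np.float64(47.2)), (-57, np.float64(46.4)), (-52, np.float64(46.4)), (-47, np.float64(46.4)), (-42, np.float64(46.0)), (-37, np.float64(46.0)), (-32, np.float64(46.0)), (-27, np.float64(46.4)), (-22, np.float64(46.0)), (-17, np.float64(46.4)), (-12, np.float64(46.4)), (-7, np.float64(46.4)), (-2, np.float64(46.4)), (2, np.float64(46.0)), (7, np.float64(46.4)), (12, np.float64(46.8)), (17, np.float64(46.4)), (22, np.float64(46.4)), (27, np.float64(46.4)), (32, np.float64(46.0)), (37, np.float64(46.8)), (42, np.float64(46.4)), (47, np.float64(46.4))]
[ 0.51007017 -0.14110602] 24 0.4427653021678412
side [(-162, np.float64(50.8)), (-157, np.float64(50.4)), (-152, np.float64(50.4)), (-147, np.float64(nan)), (-142, np.float64(nan)), (-137, np.float64(nan)), (-132, np.float64(nan)), (-127, np.float64(nan)), (-122, np.float64(51.2)), (-117, np.float64(51.2)), (-112, np.float64(50.0)), (-107, np.float64(50.0)), (-102, np.float64(50.4)), (-97, np.float64(nan)), (-92, np.float64(nan)), (-87, np.float64(nan)), (-82, np.float64(nan)), (-77, np.float64(49.2)), (-72, np.float64(49.2)), (-67, np.float64(49.6)), (-62, np.float64(52.4)), (-57, np.float64(49.2)), (-52, np.float64(50.4)), (-47, np.float64(48.8)), (-42, np.float64(49.6)), (-37, np.float64(48.8)), (-32, np.float64(49.6)), (-27, np.float64(47.6)), (-22, np.float64(48.0)), (-17, np.float64(47.6)), (-12, np.float64(46.4)), (-7, np.float64(47.2)), (-2, np.float64(46.4))]
[ 0.51011725 -0.14487514] 16 0.5405997282522981
```

View pics/ov.png

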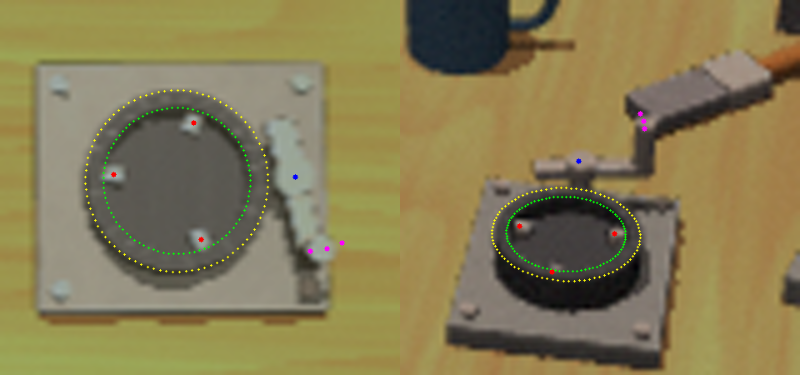

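Call:
{"api": "move_arm", "payload": {"claw": [0.6, 0.6, 0.6, 0.6, 0.6, 0.6, 0.6, 0.6], "dp": [[-0.1, -0.165, 0], [-0.1, -0.165, 0], [-0.1, -0.165, 0], [-0.1, -0.165, 0], [-0.1, -0.165, 0], [-0.1, -0.165, 0], [-0.1, -0.165, 0], [-0.1, -0.165, 0]], "turn": [[0, 0, 0], [0, 0, 0], [0, 0, 0], [0, 0, 0], [0, 0, 0], [0, 0, 0], [0, 0, 0], [0, 0, 0]], "grip_force": 40}}

```text
clock: 0.77
position: [0.3743, -0.381, 0.2312]
ee_rot: [0.792, -0.611, -0.0, 0.0]
ft_force: [-0.0, -1.0, 0.7]
grip_width: 0.599
```

Call:
{"api": "move_arm", "payload": {"claw": [0.6, 0.6, 0.6, 0.6, 0.6, 0.6, 0.6, 0.6], "dp": [[-0.15, -0.08, 0], [-0.15, -0.08, 0], [-0.15, -0.08, 0], [-0.15, -0.08, 0], [-0.15, -0.08, 0], [-0.15, -0.08, 0], [-0.15, -0.08, 0], [-0.15, -0.08, 0]], "turn": [[0, 0, 0], [0, 0, 0], [0, 0, 0], [0, 0, 0], [0, 0, 0], [0, 0, 0], [0, 0, 0], [0, 0, 0]]}}

```text
clock: 1.43
position: [0.4361, -0.1164, 0.2311]
ee_rot: [0.792, -0.611, -0.0, 0.0]
ft_force: [0.2, -0.1, 0.5]
grip_width: 0.594
```

```bash
cat > go.py <<'E'
import sys
from h import *
from scipy.spatial.transform import Rotation as Ro
# usage: go.py x y z toolx_deg n
def plan(x,y,z,deg,n,q=None,p=None):
    o=manip.get_obs(); p=o['position']; R0=Ro.from_quat(o['ee_rot'])
    a=np.radians(deg); X=np.array([np.cos(a),np.sin(a),0]); Z=np.array([0,0,-1.]); Rt=Ro.from_matrix(np.c_[X,np.cross(Z,X),Z])
    rv=(R0.inv()*Rt).as_rotvec(); st=(np.array([x,y,z])-p)/n
    cur=R0.as_euler('xyz'); tx=R0.apply([1,0,0])
    print('clk',o['clock'],'p',p.round(4),'toolx deg',np.degrees(np.arctan2(tx[1],tx[0])).round(2),'tilt',np.degrees(np.arccos(-R0.apply([0,0,1])[2])).round(2),'F',o['ft_force'].round(1),'T',o['torque'].round(2),'g',round(float(o['grip_width']),3),'step mm',(np.hypot.reduce(st)*1e3).round(1))
    R=R0
    for k in range(n):
        print((R.inv().apply(st)/.2).round(4).tolist(),(rv/n/(np.pi/4)).round(4).tolist())
        R=R*Ro.from_rotvec(rv/n)
if __name__=='__main__':
    v=list(map(float,sys.argv[1:6])); plan(*v[:4],int(v[4]))
E
python3 go.py 0.4797 0.0869 0.2 -107.9 8
```

```text
clk 1.4333 p [ 0.4361 -0.1164  0.2311] toolx deg -75.29 tilt 0.02 F [ 0.2 -0.1  0.5] T [-0.03 -0.06  0.02] g 0.594 step mm 26.3
[-0.116, -0.0586, 0.0194] [0.0, -0.0, 0.0906]
[-0.1199, -0.0502, 0.0194] [0.0, -0.0, 0.0906]
[-0.1231, -0.0416, 0.0194] [0.0, -0.0, 0.0906]
[-0.1258, -0.0327, 0.0194] [0.0, -0.0, 0.0906]
[-0.1278, -0.0237, 0.0194] [0.0, -0.0, 0.0906]
[-0.1291, -0.0145, 0.0195] [0.0, -0.0, 0.0906]
[-0.1298, -0.0053, 0.0195] [0.0, -0.0, 0.0906]
[-0.1299, 0.0039, 0.0195] [0.0, -0.0, 0.0906]
```

Call:
{"api": "move_arm", "payload": {"claw": [0.6, 0.6, 0.6, 0.6, 0.6, 0.6, 0.6, 0.6], "dp": [[-0.116, -0.0586, 0.02], [-0.12, -0.05, 0.02], [-0.123, -0.0416, 0.02], [-0.126, -0.0327, 0.02], [-0.128, -0.0237, 0.02], [-0.129, -0.0145, 0.02], [-0.13, -0.005, 0.02], [-0.13, 0.004, 0.02]], "turn": [[0, 0, 0.0906], [0, 0, 0.0906], [0, 0, 0.0906], [0, 0, 0.0906], [0, 0, 0.0906], [0, 0, 0.0906], [0, 0, 0.0906], [0, 0, 0.0906]]}}

```text
clock: 2.1
position: [0.4797, 0.0865, 0.199]
ee_rot: [-0.587, 0.81, -0.0, -0.0]
ft_force: [0.2, -0.1, 0.8]
grip_width: 0.6
```

```bash
python3 go.py 0.4797 0.0869 0.06 -107.9 6
```

```text
clk 2.1 p [0.4797 0.0865 0.199 ] toolx deg -108.12 tilt 0.02 F [ 0.2 -0.1  0.8] T [-0.01 -0.07 -0.03] g 0.6 step mm 23.2
[-0.0004, 0.0001, 0.1158] [0.0, -0.0001, -0.0008]
[-0.0003, 0.0001, 0.1158] [0.0, -0.0001, -0.0008]
[-0.0003, 0.0001, 0.1158] [0.0, -0.0001, -0.0008]
[-0.0003, 0.0001, 0.1158] [0.0, -0.0001, -0.0008]
[-0.0003, 0.0001, 0.1158] [0.0, -0.0001, -0.0008]
[-0.0003, 0.0001, 0.1158] [0.0, -0.0001, -0.0008]
```

Call:
{"api": "move_arm", "payload": {"claw": [0.6, 0.6, 0.6, 0.6, 0.6, 0.6, 0.6, 0.6], "dp": [[0, 0, 0.15], [0, 0, 0.15], [0, 0, 0.15], [0, 0, 0.15], [0, 0, 0.12], [0, 0, 0.1], [0, 0, 0.06], [0, 0, 0.02]], "turn": [[0, 0, 0], [0, 0, 0], [0, 0, 0], [0, 0, 0], [0, 0, 0], [0, 0, 0], [0, 0, 0], [0, 0, 0]]}}

```text
clock: 2.77
position: [0.4785, 0.0852, 0.0175]
ee_rot: [-0.589, 0.808, 0.001, -0.001]
ft_force: [0.3, 0.7, -0.2]
grip_width: 0.602
```

Call:
{"api": "move_arm", "payload": {"claw": [0, 0, 0, 0, 0, 0, 0, 0], "dp": [[0, 0, 0], [0, 0, 0], [0, 0, 0], [0, 0, 0], [0, 0, 0], [0, 0, 0], [0, 0, 0], [0, 0, 0]], "turn": [[0, 0, 0], [0, 0, 0], [0, 0, 0], [0, 0, 0], [0, 0, 0], [0, 0, 0], [0, 0, 0], [0, 0, 0]], "grip_force": 50}}

```text
clock: 3.43
position: [0.4808, 0.0855, 0.0206]
ee_rot: [-0.588, 0.809, -0.001, 0.001]
ft_force: [-1.9, -0.1, 6.6]
grip_width: 0.125
```

```bash
python3 go.py 0.4797 0.0869 0.12 -107.9 1; python3 - <<'E'
from h import *
im=cams.camera("side"); crop(im,210,190,320,290,7,"pics/g1.png")
E
```

```text
clk 3.4333 p [0.4808 0.0855 0.0206] toolx deg -107.91 tilt 0.14 F [-1.9 -0.1  6.6] T [-0.02  0.24 -0.01] g 0.125 step mm 99.4
[-0.0053, 0.0064, -0.497] [-0.003, 0.0007, -0.0002]
```

View pics/g1.png

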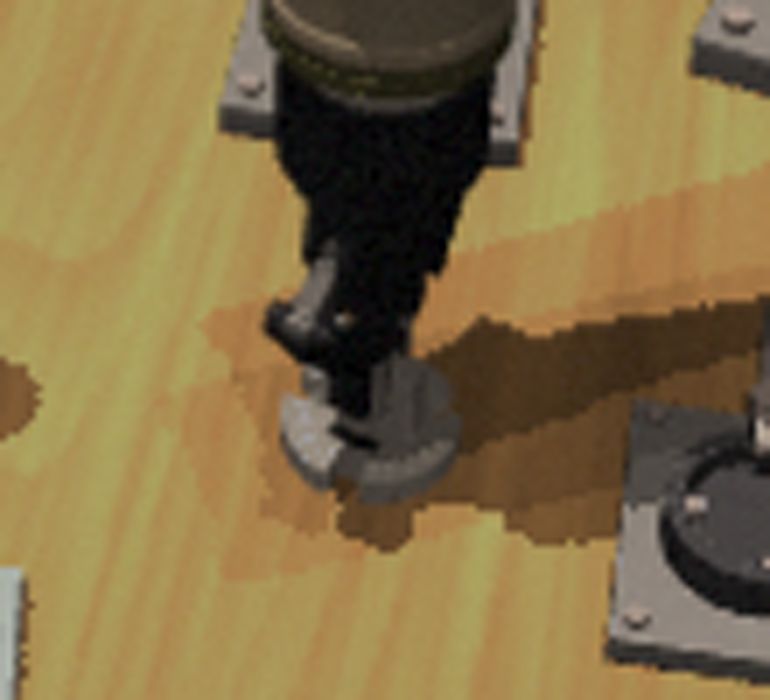

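Call:
{"api": "move_arm", "payload": {"claw": [0, 0, 0, 0, 0, 0, 0, 0], "dp": [[0, 0, -0.05], [0, 0, -0.1], [0, 0, -0.1], [0, 0, -0.1], [0, 0, -0.1], [0, 0, -0.1], [0, 0, 0], [0, 0, 0]], "turn": [[0, 0, 0], [0, 0, 0], [0, 0, 0], [0, 0, 0], [0, 0, 0], [0, 0, 0], [0, 0, 0], [0, 0, 0]]}}

```text
clock: 4.15
position: [0.4803, 0.0853, 0.1306]
ee_rot: [-0.588, 0.809, -0.001, 0.001]
ft_force: [-0.1, -0.1, -2.2]
grip_width: 0.13
```

```bash
python3 go.py 0.51 -0.1412 0.12 -105.8 12; python3 - <<'E'
from h import *
im=cams.camera("side"); 
a=im[170:270,215:315]; im2=cams.camera("top"); b=im2[180:245,170:235]
f=lambda x:cv2.resize(x,(400,400),interpolation=cv2.INTER_CUBIC)
cv2.imwrite("pics/g2.png",np.hstack([f(a),f(b)])[:,:,::-1])
E
```

```text
clk 4.15 p [0.4803 0.0853 0.1306] toolx deg -107.91 tilt 0.14 F [-0.1 -0.1 -2.2] T [ 0.03 -0.   -0.02] g 0.13 step mm 19.1
[0.086, -0.0408, 0.0045] [-0.0003, 0.0, -0.0039]
[0.0861, -0.0405, 0.0045] [-0.0003, 0.0, -0.0039]
[0.0862, -0.0403, 0.0045] [-0.0003, 0.0, -0.0039]
[0.0864, -0.04, 0.0045] [-0.0003, 0.0, -0.0039]
[0.0865, -0.0397, 0.0044] [-0.0003, 0.0, -0.0039]
[0.0866, -0.0395, 0.0044] [-0.0003, 0.0, -0.0039]
[0.0867, -0.0392, 0.0044] [-0.0003, 0.0, -0.0039]
[0.0869, -0.0389, 0.0044] [-0.0003, 0.0, -0.0039]
[0.087, -0.0387, 0.0044] [-0.0003, 0.0, -0.0039]
[0.0871, -0.0384, 0.0044] [-0.0003, 0.0, -0.0039]
[0.0872, -0.0381, 0.0044] [-0.0003, 0.0, -0.0039]
[0.0873, -0.0379, 0.0044] [-0.0003, 0.0, -0.0039]
```

View pics/g2.png

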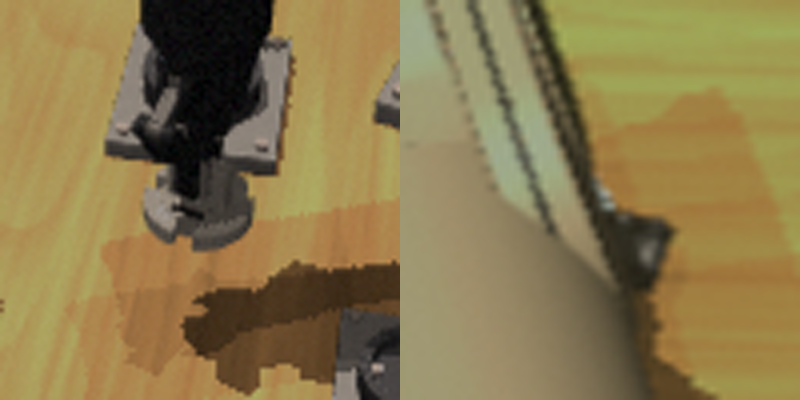

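```bash
python3 go.py 0.5113 -0.1416 0.10 -105.8 8
```

```text
clk 4.25 p [0.4792 0.0851 0.1288] toolx deg -107.91 tilt 0.05 F [ 0.2 -0.1 -2. ] T [0.01 0.02 0.01] g 0.129 step mm 28.8
[0.1286, -0.0626, 0.0181] [0.0001, -0.0001, -0.0059]
[0.1289, -0.0621, 0.018] [0.0001, -0.0001, -0.0059]
[0.1292, -0.0615, 0.018] [0.0001, -0.0001, -0.0059]
[0.1295, -0.0609, 0.018] [0.0001, -0.0001, -0.0059]
[0.1298, -0.0603, 0.018] [0.0001, -0.0001, -0.0059]
[0.1301, -0.0597, 0.018] [0.0001, -0.0001, -0.0059]
[0.1303, -0.0591, 0.018] [0.0001, -0.0001, -0.0059]
[0.1306, -0.0585, 0.018] [0.0001, -0.0001, -0.0059]
```

Call:
{"api": "move_arm", "payload": {"claw": [0, 0, 0, 0, 0, 0, 0, 0], "dp": [[0.13, -0.06, 0.018], [0.13, -0.06, 0.018], [0.13, -0.06, 0.018], [0.13, -0.06, 0.018], [0.13, -0.06, 0.018], [0.13, -0.06, 0.018], [0.13, -0.06, 0.018], [0.13, -0.06, 0.018]], "turn": [[0, 0, -0.0059], [0, 0, -0.0059], [0, 0, -0.0059], [0, 0, -0.0059], [0, 0, -0.0059], [0, 0, -0.0059], [0, 0, -0.0059], [0, 0, -0.0059]]}}

```text
clock: 4.92
position: [0.51, -0.1428, 0.0991]
ee_rot: [-0.604, 0.797, 0.001, -0.001]
ft_force: [0.3, 0.8, -1.5]
grip_width: 0.128
```

Call:
{"api": "move_arm", "payload": {"claw": [0, 0], "dp": [[0, 0, 0], [0, 0, 0]], "turn": [[0, 0, 0], [0, 0, 0]]}}

```text
clock: 5.08
position: [0.5098, -0.143, 0.0989]
ee_rot: [-0.602, 0.798, 0.001, -0.001]
ft_force: [-0.3, 0.7, -1.0]
grip_width: 0.133
```

```bash
python3 - <<'E'
from h import *
im=cams.camera("side"); cv2.imwrite('pics/side_h.png',im[:,:,::-1])
crop(im,220,130,310,225,6,"pics/g3.png")
E
python3 go.py 0.5113 -0.1416 0.08 -105.8 2
```

```text
clk 5.1333 p [ 0.5101 -0.1414  0.0993] toolx deg -105.83 tilt 0.14 F [ 0.1  0.2 -1.4] T [ 0.07 -0.02 -0.05] g 0.131 step mm 9.7
[-0.0003, -0.0031, 0.0483] [0.0014, 0.0004, -0.0003]
[-0.0003, -0.0031, 0.0483] [0.0014, 0.0004, -0.0003]
```

View pics/g3.png

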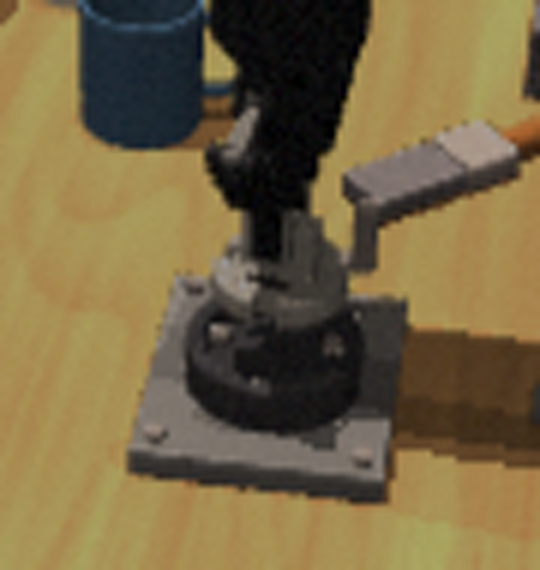

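```bash
python3 - <<'E'
from h import *
im=cv2.imread('pics/side_h.png'); s=10; u0,v0=246,160
t=np.linspace(0,2*np.pi,120)
outs=[]
for c in ([.5092,-.1410],):
    o=cv2.resize(im[v0:v0+45,u0:u0+45],None,fx=s,fy=s,interpolation=cv2.INTER_CUBIC)
    o=cv2.convertScaleAbs(o,alpha=1.5); raw=o.copy()
    for z,col in((.0788,(0,255,255)),(.0908,(0,255,0))):
        for q in (proj('side',np.c_[c[0]+.035*np.cos(t),c[1]+.035*np.sin(t),0*t+z])-[u0,v0]+.5)*s:
            cv2.circle(o,tuple(int(x) for x in q),1,col,-1)
    for A in np.radians(-15.8+np.array([0,100,220])):
        q=(proj('side',[[c[0]+.035*np.cos(A),c[1]+.035*np.sin(A),.0908]])[0]-[u0,v0]+.5)*s; cv2.circle(o,tuple(int(x) for x in q),3,(0,0,255),-1)
    outs+= [raw[:, :400],o[:,:400]]
cv2.imwrite('pics/ov2.png',np.hstack(outs))
E
```

```text
(no output)
```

View pics/ov2.png

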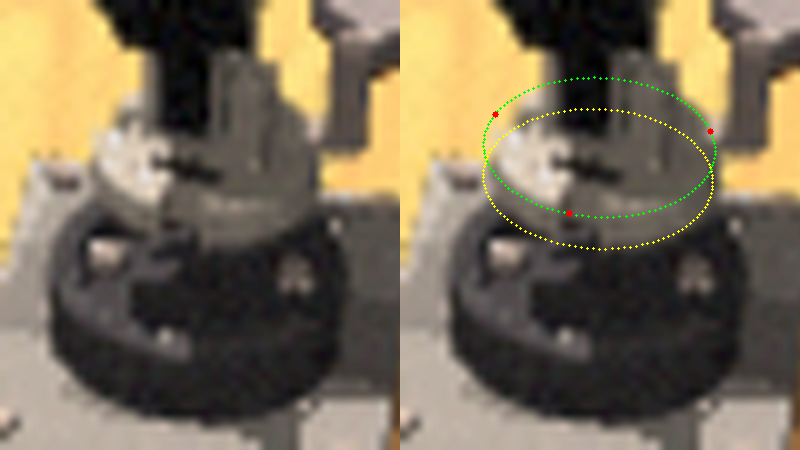

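```bash
python3 - <<'E'
from h import *
t=np.linspace(0,2*np.pi,360)
for nm,c,r,z in(('cup',(.51,-.1412),.046,.044),('cuplow',(.51,-.1412),.046,.018),('die',(.51,-.1412),.035,.0908),('die',(.51,-.1412),.035,.0788)):
    q=(proj('side',np.c_[c[0]+r*np.cos(t),c[1]+r*np.sin(t),0*t+z])-[246,160]+.5)*10
    print(nm,q.min(0),q.max(0))
im=cv2.imread('pics/side_h.png')
im=cv2.cvtColor(im,cv2.COLOR_BGR2HSV)
for v in range(172,196,2): print(v,' '.join(f'{a}/{b}' for a,b in im[v,248:286,1:]))
E
```

```text
cup [ 43.23913024 175.73471906] [339.52768726 361.48251427]
cuplow [ 42.26617631 239.44931015] [334.43823712 426.45773619]
die [81.42594077 77.2829346 ] [312.6772546  216.52494057]
die [ 80.70903187 108.49773346] [310.43065871 248.30083435]
172 124/171 128/170 128/171 135/168 128/171 131/169 128/169 111/165 113/162 84/119 42/79 42/122 40/83 42/55 43/24 85/12 85/6 57/9 13/19 32/56 39/39 35/65 49/67 39/66 36/56 39/52 41/62 39/66 51/90 54/137 58/96 46/56 40/57 48/58 99/75 135/164 137/168 137/168
174 130/169 129/168 131/169 137/166 132/170 136/167 128/171 70/154 43/147 20/152 36/143 42/144 42/140 41/138 40/121 40/64 44/58 48/59 41/56 39/59 33/62 48/64 44/64 43/65 32/48 44/58 37/62 35/66 43/65 50/76 47/60 40/58 43/59 42/54 92/78 134/166 134/169 138/168
176 129/168 32/144 49/129 57/138 60/145 40/147 76/138 55/102 23/146 25/151 40/146 40/133 39/145 41/69 55/51 61/21 43/30 47/27 52/49 34/60 44/64 36/63 39/65 45/79 48/48 42/61 40/58 46/61 41/62 44/58 116/132 129/160 134/160 135/162 134/169 138/168 134/169 134/169
178 101/131 35/137 31/132 43/72 51/65 42/61 34/114 37/96 41/81 42/115 44/145 42/
[... 1357 characters left out ...]
7
190 36/106 33/107 33/107 60/34 16/47 26/60 16/63 9/54 14/55 27/56 20/52 9/27 13/20 33/23 12/22 23/22 35/22 12/21 33/23 15/17 24/21 41/25 30/17 21/24 46/22 51/20 33/23 43/18 24/21 26/20 24/21 15/17 38/34 22/47 23/44 43/42 36/49 27/47
192 28/102 33/102 29/87 26/29 21/24 18/29 32/40 22/47 18/57 24/53 23/55 14/55 19/27 81/19 24/32 13/20 38/20 11/24 13/19 31/25 11/23 46/22 32/24 10/25 29/26 51/25 27/28 15/33 25/31 33/31 49/21 14/18 14/37 33/46 23/44 41/44 37/41 41/44
194 33/124 33/125 34/121 27/48 32/24 36/28 20/25 12/21 55/28 36/28 19/41 22/47 19/53 17/61 19/79 12/64 24/64 8/32 31/33 34/30 9/29 30/34 18/29 9/29 16/32 36/28 35/29 20/25 21/24 32/24 14/18 51/20 18/42 23/44 28/45 29/44 22/46 35/44
```

Call:
{"api": "move_arm", "payload": {"claw": [0, 0, 0, 0, 0, 0], "dp": [[-0.0014, -0.005, 0.04], [0, 0, 0.06], [0, 0, 0.04], [0, 0, 0.02], [0, 0, 0], [0, 0, 0]], "turn": [[0, 0, 0], [0, 0, 0], [0, 0, 0], [0, 0, 0], [0, 0, 0], [0, 0, 0]]}}

```text
clock: 5.63
position: [0.5118, -0.1413, 0.0682]
ee_rot: [-0.604, 0.797, 0.0, -0.0]
ft_force: [0.5, -0.9, -1.0]
grip_width: 0.13
```

Call:
{"api": "move_arm", "payload": {"claw": [0, 0, 0, 0], "dp": [[0, 0, 0.01], [0, 0, 0.01], [0, 0, 0], [0, 0, 0]], "turn": [[0, 0, 0], [0, 0, 0], [0, 0, 0], [0, 0, 0]]}}

```text
clock: 5.97
position: [0.5119, -0.1417, 0.0646]
ee_rot: [-0.603, 0.797, -0.0, -0.0]
ft_force: [0.0, 0.0, -2.3]
grip_width: 0.128
```

```bash
python3 - <<'E'
from h import *
im=cams.camera("side"); cv2.imwrite('pics/side_i.png',im[:,:,::-1])
crop(im,235,145,300,220,8,"pics/g4.png")
E
python3 go.py 0.5113 -0.1416 0.06 -105.8 1
```

```text
clk 6.0167 p [ 0.512  -0.1417  0.0646] toolx deg -105.78 tilt 0.02 F [-0.3  0.  -1.7] T [-0.02  0.01  0.02] g 0.132 step mm 4.7
[0.0005, 0.0033, 0.0232] [-0.0003, -0.0002, 0.0004]
```

View pics/g4.png

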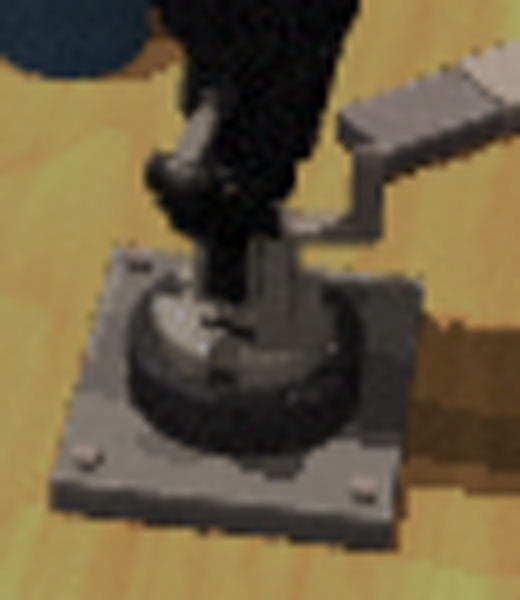

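Call:
{"api": "move_arm", "payload": {"claw": [0, 0, 0, 0], "dp": [[0, 0, 0.01], [0, 0, 0], [0, 0, 0], [0, 0, 0]], "turn": [[0, 0, 0], [0, 0, 0], [0, 0, 0], [0, 0, 0]]}}

```text
clock: 6.35
position: [0.5119, -0.1416, 0.0625]
ee_rot: [-0.603, 0.797, -0.0, -0.0]
ft_force: [-0.1, 0.5, -2.0]
grip_width: 0.125
```

Call:
{"api": "move_arm", "payload": {"claw": [0, 0, 0, 0], "dp": [[0, 0, 0.01], [0, 0, 0], [0, 0, 0], [0, 0, 0]], "turn": [[0, 0, 0], [0, 0, 0], [0, 0, 0], [0, 0, 0]]}}

```text
clock: 6.68
position: [0.5119, -0.1416, 0.0605]
ee_rot: [-0.603, 0.797, 0.0, -0.0]
ft_force: [0.2, 0.5, -1.3]
grip_width: 0.129
```

Call:
{"api": "move_arm", "payload": {"claw": [0, 0, 0, 0], "dp": [[0, 0, 0.01], [0, 0, 0], [0, 0, 0], [0, 0, 0]], "turn": [[0, 0, 0], [0, 0, 0], [0, 0, 0], [0, 0, 0]]}}

```text
clock: 7.02
position: [0.5119, -0.1416, 0.0585]
ee_rot: [-0.603, 0.797, 0.0, -0.0]
ft_force: [-0.1, 0.3, -1.8]
grip_width: 0.127
```

Call:
{"api": "move_arm", "payload": {"claw": [0, 0, 0, 0], "dp": [[0, 0, 0.005], [0, 0, 0], [0, 0, 0], [0, 0, 0]], "turn": [[0, 0, 0], [0, 0, 0], [0, 0, 0], [0, 0, 0]]}}

```text
clock: 7.35
position: [0.5119, -0.1416, 0.0575]
ee_rot: [-0.603, 0.797, -0.0, -0.0]
ft_force: [0.2, -0.2, -2.4]
grip_width: 0.131
```

Call:
{"api": "move_arm", "payload": {"claw": [0, 0, 0, 0], "dp": [[0, 0, 0.005], [0, 0, 0], [0, 0, 0], [0, 0, 0]], "turn": [[0, 0, 0], [0, 0, 0], [0, 0, 0], [0, 0, 0]]}}

```text
clock: 7.68
position: [0.5119, -0.1416, 0.0565]
ee_rot: [-0.603, 0.797, -0.0, -0.0]
ft_force: [0.2, -0.8, -2.1]
grip_width: 0.131
```

Call:
{"api": "move_arm", "payload": {"claw": [0, 0, 0, 0], "dp": [[0, 0, 0.005], [0, 0, 0], [0, 0, 0], [0, 0, 0]], "turn": [[0, 0, 0], [0, 0, 0], [0, 0, 0], [0, 0, 0]]}}

```text
clock: 8.02
position: [0.5119, -0.1416, 0.0555]
ee_rot: [-0.603, 0.797, -0.0, 0.0]
ft_force: [0.8, 1.2, -0.8]
grip_width: 0.129
```

Call:
{"api": "move_arm", "payload": {"claw": [0, 0, 0, 0], "dp": [[0, 0, 0.005], [0, 0, 0], [0, 0, 0], [0, 0, 0]], "turn": [[0, 0, 0], [0, 0, 0], [0, 0, 0], [0, 0, 0]]}}

```text
clock: 8.35
position: [0.5119, -0.1416, 0.0545]
ee_rot: [-0.603, 0.797, -0.0, -0.0]
ft_force: [-0.3, 1.0, -2.1]
grip_width: 0.126
```

Call:
{"api": "move_arm", "payload": {"claw": [0, 0, 0, 0], "dp": [[0, 0, 0.005], [0, 0, 0], [0, 0, 0], [0, 0, 0]], "turn": [[0, 0, 0], [0, 0, 0], [0, 0, 0], [0, 0, 0]]}}

```text
clock: 8.68
position: [0.5119, -0.1416, 0.0535]
ee_rot: [-0.603, 0.797, -0.0, -0.0]
ft_force: [0.6, 0.3, -2.0]
grip_width: 0.131
```

Call:
{"api": "move_arm", "payload": {"claw": [0, 0, 0, 0], "dp": [[0, 0, 0.005], [0, 0, 0], [0, 0, 0], [0, 0, 0]], "turn": [[0, 0, 0], [0, 0, 0], [0, 0, 0], [0, 0, 0]]}}

```text
clock: 9.02
position: [0.5119, -0.1416, 0.0525]
ee_rot: [-0.603, 0.797, -0.0, -0.0]
ft_force: [-1.2, -0.9, -2.1]
grip_width: 0.134
```

Call:
{"api": "move_arm", "payload": {"claw": [0, 0, 0, 0], "dp": [[0, 0, 0.005], [0, 0, 0], [0, 0, 0], [0, 0, 0]], "turn": [[0, 0, 0], [0, 0, 0], [0, 0, 0], [0, 0, 0]]}}

```text
clock: 9.35
position: [0.5119, -0.1416, 0.0515]
ee_rot: [-0.603, 0.797, -0.0, 0.0]
ft_force: [0.0, 0.5, -1.8]
grip_width: 0.129
```

Call:
{"api": "move_arm", "payload": {"claw": [0, 0, 0, 0], "dp": [[0, 0, 0.005], [0, 0, 0], [0, 0, 0], [0, 0, 0]], "turn": [[0, 0, 0], [0, 0, 0], [0, 0, 0], [0, 0, 0]]}}

```text
clock: 9.68
position: [0.512, -0.1416, 0.0507]
ee_rot: [-0.603, 0.797, -0.0, 0.0]
ft_force: [-1.6, -0.2, 1.0]
grip_width: 0.127
```

Call:
{"api": "move_arm", "payload": {"claw": [0, 0, 0, 0], "dp": [[0, 0, 0.003], [0, 0, 0], [0, 0, 0], [0, 0, 0]], "turn": [[0, 0, 0], [0, 0, 0], [0, 0, 0], [0, 0, 0]]}}

```text
clock: 10.02
position: [0.512, -0.1416, 0.0506]
ee_rot: [-0.603, 0.797, -0.0, -0.0]
ft_force: [-4.0, 1.1, 9.0]
grip_width: 0.131
```

```bash
python3 - <<'E'
from h import *
im=cams.camera("side"); cv2.imwrite('pics/side_j.png',im[:,:,::-1])
crop(im,235,145,300,220,8,"pics/g5.png")
E
python3 go.py 0.5119 -0.1416 0.05 -105.8 1
```

```text
clk 10.0667 p [ 0.512  -0.1416  0.0506] toolx deg -105.78 tilt 0.03 F [-4.4  0.3  9.4] T [ 0.16  0.81 -0.04] g 0.128 step mm 0.6
[-0.0, 0.0006, 0.0031] [-0.0003, -0.0005, 0.0004]
```

View pics/g5.png

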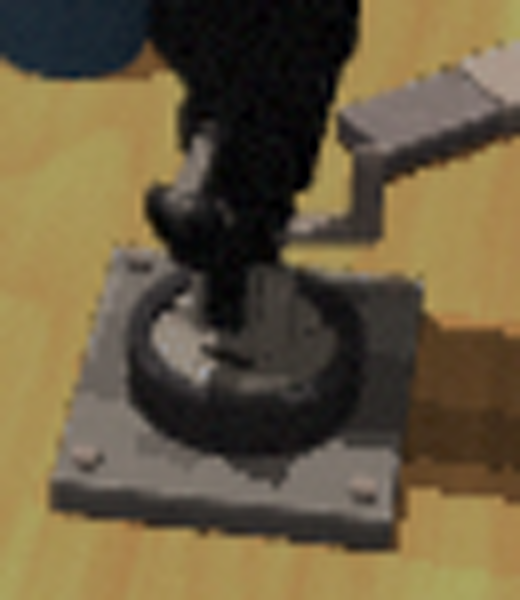

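Call:
{"api": "move_arm", "payload": {"claw": [0, 0.3, 0.4, 0.4, 0.4, 0.4, 0.4, 0.4], "dp": [[0, 0, -0.003], [0, 0, 0], [0, 0, 0], [0, 0, 0], [0, 0, -0.05], [0, 0, -0.1], [0, 0, -0.15], [0, 0, -0.15]], "turn": [[0, 0, 0], [0, 0, 0], [0, 0, 0], [0, 0, 0], [0, 0, 0], [0, 0, 0], [0, 0, 0], [0, 0, 0]]}}

```text
clock: 10.73
position: [0.5114, -0.1412, 0.1418]
ee_rot: [-0.604, 0.797, 0.001, -0.0]
ft_force: [0.7, 0.5, 0.5]
grip_width: 0.397
```

```bash
python3 - <<'E'
from h import *
im=cams.camera("side"); a=im[135:215,225:305]; im2=cams.camera("top"); b=im2[172:252,250:330]
cv2.imwrite('pics/side_k.png',im[:,:,::-1]);cv2.imwrite('pics/top_k.png',im2[:,:,::-1])
f=lambda x:cv2.resize(x,(400,400),interpolation=cv2.INTER_CUBIC)
cv2.imwrite("pics/g6.png",np.hstack([f(a),f(b)])[:,:,::-1])
E
python3 go.py 0.5119 -0.1416 0.05 -105.8 1
```

```text
clk 10.8333 p [ 0.5147 -0.1419  0.146 ] toolx deg -105.76 tilt 0.46 F [ 0.8 -0.2 -0.7] T [0.05 0.01 0.01] g 0.402 step mm 96.0
[0.002, 0.0177, 0.4797] [-0.0101, -0.0006, 0.0008]
```

View pics/g6.png

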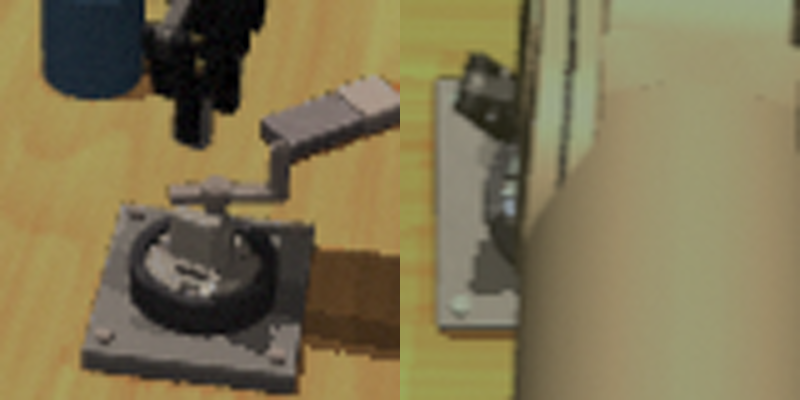

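```bash
python3 - <<'E'
from h import *
P=ray('top',[[314.3,224.6]],.086)[0]; S=ray('side',[[281.1,164.8]],.086)[0]
print(P,S); piv=np.array([.5114,-.1992])
for X in(P,S):
    d=X[:2]-piv; print(np.hypot(*d),np.degrees(np.arctan2(-d[0],-d[1]))-1.4*-1)
print(ray('top',[[308.6,209.6]],.057))
E
```

```text
[ 0.47189629 -0.20919985  0.086     ] [ 0.46929132 -0.20556637  0.086     ]
0.040749724240409825 77.19471680287276
0.04258722114662673 82.80261648692102
[[ 0.51180948 -0.19910034  0.057     ]]
```

```bash
python3 go.py 0.471 -0.208 0.13 -77 6
```

```text
clk 10.8333 p [ 0.5147 -0.1419  0.146 ] toolx deg -105.76 tilt 0.46 F [ 0.8 -0.2 -0.7] T [0.05 0.01 0.01] g 0.402 step mm 13.5
[0.0629, 0.0202, 0.0132] [-0.0016, -0.0005, -0.1065]
[0.061, 0.0254, 0.0132] [-0.0016, -0.0005, -0.1065]
[0.0587, 0.0303, 0.0132] [-0.0016, -0.0005, -0.1065]
[0.0559, 0.0351, 0.0132] [-0.0016, -0.0005, -0.1065]
[0.0528, 0.0397, 0.0132] [-0.0016, -0.0005, -0.1065]
[0.0493, 0.0439, 0.0133] [-0.0016, -0.0005, -0.1065]
```

Call:
{"api": "move_arm", "payload": {"claw": [0.4, 0.4, 0.4, 0.4, 0.4, 0.4, 0.35, 0.35], "dp": [[0.063, 0.02, 0.013], [0.061, 0.025, 0.013], [0.059, 0.03, 0.013], [0.056, 0.035, 0.013], [0.053, 0.04, 0.013], [0.049, 0.044, 0.0], [0, 0, 0], [0, 0, 0]], "turn": [[0, 0, -0.1065], [0, 0, -0.1065], [0, 0, -0.1065], [0, 0, -0.1065], [0, 0, -0.1065], [0, 0, -0.1065], [0, 0, 0], [0, 0, 0]]}}

```text
clock: 11.5
position: [0.4681, -0.2081, 0.1277]
ee_rot: [0.781, -0.624, 0.0, -0.0]
ft_force: [-0.5, 0.6, 0.1]
grip_width: 0.348
```

```bash
python3 - <<'E'
from h import *
im=cams.camera("side"); a=im[115:215,225:325]; im2=cams.camera("top"); b=im2[172:252,250:330]
f=lambda x:cv2.resize(x,(400,400),interpolation=cv2.INTER_CUBIC)
cv2.imwrite("pics/g7.png",np.hstack([f(a),f(b)])[:,:,::-1])
E
python3 go.py 0.471 -0.208 0.062 -77 4
```

```text
clk 11.6 p [ 0.4688 -0.207   0.1278] toolx deg -77.12 tilt 0.04 F [ 0.8 -0.7 -0.6] T [-0.01  0.02  0.06] g 0.351 step mm 16.5
[0.0018, -0.0024, 0.0822] [-0.0002, -0.0, -0.0006]
[0.0018, -0.0024, 0.0822] [-0.0002, -0.0, -0.0006]
[0.0018, -0.0024, 0.0822] [-0.0002, -0.0, -0.0006]
[0.0018, -0.0024, 0.0822] [-0.0002, -0.0, -0.0006]
```

View pics/g7.png

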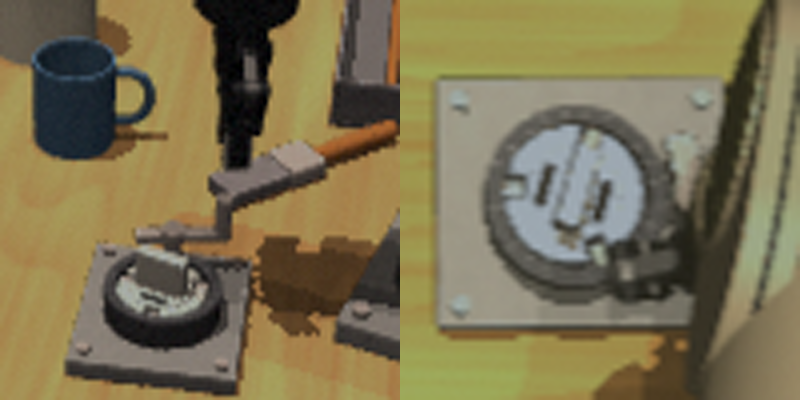

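Call:
{"api": "move_arm", "payload": {"claw": [0.35, 0.35, 0.35, 0.35, 0.35, 0.35], "dp": [[0.005, -0.01, 0.08], [0, 0, 0.08], [0, 0, 0.08], [0, 0, 0.06], [0, 0, 0.03], [0, 0, 0]], "turn": [[0, 0, 0], [0, 0, 0], [0, 0, 0], [0, 0, 0], [0, 0, 0], [0, 0, 0]]}}

```text
clock: 12.1
position: [0.47, -0.2074, 0.0604]
ee_rot: [0.783, -0.623, -0.001, 0.0]
ft_force: [-1.0, 1.1, -0.0]
grip_width: 0.351
```

```bash
python3 - <<'E'
from h import *
im=cams.camera("side"); a=im[115:215,225:325]; im2=cams.camera("top"); b=im2[172:252,250:330]
f=lambda x:cv2.resize(x,(400,400),interpolation=cv2.INTER_CUBIC)
cv2.imwrite("pics/g8.png",np.hstack([f(a),f(b)])[:,:,::-1])
E
cat > arc.py <<'E'
import sys
from h import *
from scipy.spatial.transform import Rotation as Ro
# arc.py q0 q1 lead_mm n : rows from current pose
lead=float(sys.argv[3])/1e3; q0,q1=map(float,sys.argv[1:3]); n=int(sys.argv[4]); y=np.radians(1.4)
piv=np.array([.5114,-.1992]); Ry=np.array([[np.cos(y),-np.sin(y)],[np.sin(y),np.cos(y)]])
o=manip.get_obs(); p=o['position'][:2]; X=Ro.from_quat(o['ee_rot']).apply([1,0,0]); a=np.arctan2(X[1],X[0])
print(o['position'].round(4),np.degrees(a).round(1),o['ft_force'].round(1))
for q in np.linspace(q0,q1,n+1)[1:]:
    t=piv+Ry@(.04*np.array([-np.sin(q),-np.cos(q)])+lead*np.array([np.cos(q),-np.sin(q)]))
    an=-q+y
    x=np.array([np.cos(a),np.sin(a)]); yy=np.array([x[1],-x[0]]); d=t-p
    print([round(d@x/.2,3),round(d@yy/.2,3),0],[0,0,round(-(an-a)/(np.pi/4),3)],t.round(4))
    p=t;a=an
E
python3 arc.py 1.37 0.6 8 8
```

```text
[ 0.4709 -0.208   0.062 ] -77.0 [-0.2  0.2  0.1]
[np.float64(0.061), np.float64(-0.012), 0] [0, 0, np.float64(-0.121)] [ 0.476  -0.2194]
[np.float64(0.019), np.float64(-0.005), 0] [0, 0, np.float64(-0.123)] [ 0.4781 -0.2227]
[np.float64(0.019), np.float64(-0.005), 0] [0, 0, np.float64(-0.123)] [ 0.4805 -0.2258]
[np.float64(0.019), np.float64(-0.005), 0] [0, 0, np.float64(-0.123)] [ 0.4832 -0.2287]
[np.float64(0.019), np.float64(-0.005), 0] [0, 0, np.float64(-0.123)] [ 0.4862 -0.2313]
[np.float64(0.019), np.float64(-0.005), 0] [0, 0, np.float64(-0.123)] [ 0.4894 -0.2335]
[np.float64(0.019), np.float64(-0.005), 0] [0, 0, np.float64(-0.123)] [ 0.4928 -0.2355]
[np.float64(0.019), np.float64(-0.005), 0] [0, 0, np.float64(-0.123)] [ 0.4963 -0.2371]
```

View pics/g8.png

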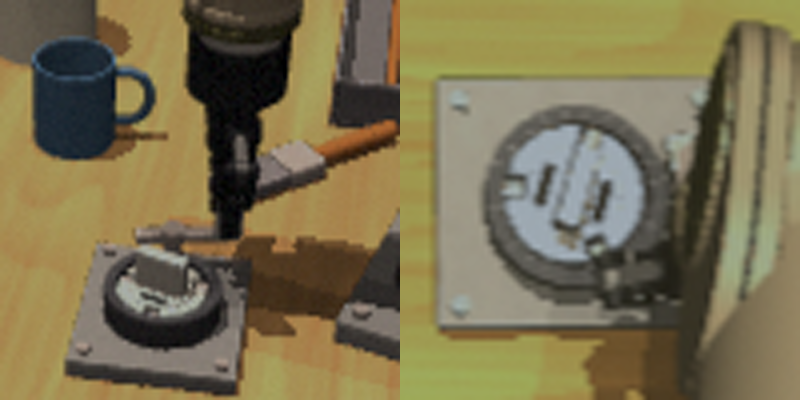

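Call:
{"api": "move_arm", "payload": {"claw": [0.35, 0.35, 0.35, 0.35, 0.35, 0.35, 0.35, 0.35], "dp": [[0.06, -0.012, 0], [0.019, -0.005, 0], [0.019, -0.005, 0], [0.019, -0.005, 0], [0.019, -0.005, 0], [0.019, -0.005, 0], [0.019, -0.005, 0], [0.019, -0.005, 0]], "turn": [[0, 0, -0.121], [0, 0, -0.123], [0, 0, -0.123], [0, 0, -0.123], [0, 0, -0.123], [0, 0, -0.123], [0, 0, -0.123], [0, 0, -0.123]]}}

```text
clock: 12.87
position: [0.496, -0.2374, 0.0625]
ee_rot: [0.96, -0.281, -0.0, 0.0]
ft_force: [-3.1, 0.8, 1.8]
grip_width: 0.354
```

```bash
python3 - <<'E'
from h import *
im=cams.camera("side"); a=im[115:215,225:325]; im2=cams.camera("top"); b=im2[172:252,250:330]
f=lambda x:cv2.resize(x,(400,400),interpolation=cv2.INTER_CUBIC)
cv2.imwrite("pics/g9.png",np.hstack([f(a),f(b)])[:,:,::-1])
E
python3 arc.py 0.6 0 8 7
```

```text
[ 0.4966 -0.2374  0.0624] -32.8 [-0.   0.8  0.5]
[np.float64(0.015), np.float64(-0.004), 0] [0, 0, np.float64(-0.105)] [ 0.4996 -0.2383]
[np.float64(0.017), np.float64(-0.004), 0] [0, 0, np.float64(-0.109)] [ 0.503  -0.2391]
[np.float64(0.017), np.float64(-0.004), 0] [0, 0, np.float64(-0.109)] [ 0.5065 -0.2397]
[np.float64(0.017), np.float64(-0.004), 0] [0, 0, np.float64(-0.109)] [ 0.51 -0.24]
[np.float64(0.017), np.float64(-0.004), 0] [0, 0, np.float64(-0.109)] [ 0.5135 -0.2399]
[np.float64(0.017), np.float64(-0.004), 0] [0, 0, np.float64(-0.109)] [ 0.5169 -0.2396]
[np.float64(0.017), np.float64(-0.004), 0] [0, 0, np.float64(-0.109)] [ 0.5204 -0.239 ]
```

View pics/g9.png

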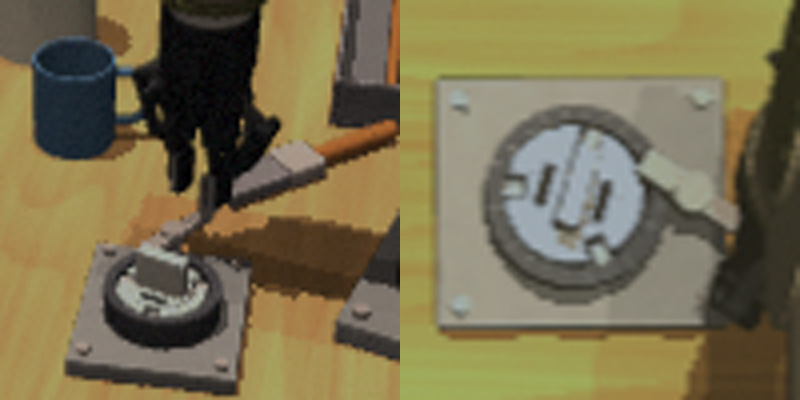

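Dog is swinging over the die, force low; continue to the stop.

Call:
{"api": "move_arm", "payload": {"claw": [0.35, 0.35, 0.35, 0.35, 0.35, 0.35, 0.35, 0.35], "dp": [[0.015, -0.004, 0], [0.017, -0.004, 0], [0.017, -0.004, 0], [0.017, -0.004, 0], [0.017, -0.004, 0], [0.017, -0.004, 0], [0.017, -0.004, 0], [0, 0, 0]], "turn": [[0, 0, -0.105], [0, 0, -0.109], [0, 0, -0.109], [0, 0, -0.109], [0, 0, -0.109], [0, 0, -0.109], [0, 0, -0.109], [0, 0, 0]]}}

```text
clock: 13.63
position: [0.52, -0.2389, 0.0621]
ee_rot: [1.0, 0.012, 0.0, 0.0]
ft_force: [0.5, -0.7, 0.2]
grip_width: 0.345
```

Call:
{"api": "move_arm", "payload": {"claw": [0.35, 0.35, 0.35, 0.35], "dp": [[0.005, 0, 0], [0, 0, 0], [0, 0, 0], [0, 0, 0]], "turn": [[0, 0, 0], [0, 0, 0], [0, 0, 0], [0, 0, 0]]}}

```text
clock: 13.97
position: [0.5202, -0.2389, 0.0617]
ee_rot: [1.0, 0.01, -0.0, 0.0]
ft_force: [-5.5, -0.1, 4.4]
grip_width: 0.354
```

```bash
python3 - <<'E'
from h import *
im=cams.camera("side"); a=im[115:215,225:325]; im2=cams.camera("top"); b=im2[172:252,250:330]
f=lambda x:cv2.resize(x,(400,400),interpolation=cv2.INTER_CUBIC)
cv2.imwrite("pics/g10.png",np.hstack([f(a),f(b)])[:,:,::-1])
E
python3 arc.py 0.0 0 8 1
```

```text
[ 0.5202 -0.239   0.0617] 1.2 [-5.8  0.7  4.9]
[np.float64(0.001), np.float64(0.0), 0] [0, 0, np.float64(-0.005)] [ 0.5204 -0.239 ]
```

View pics/g10.png

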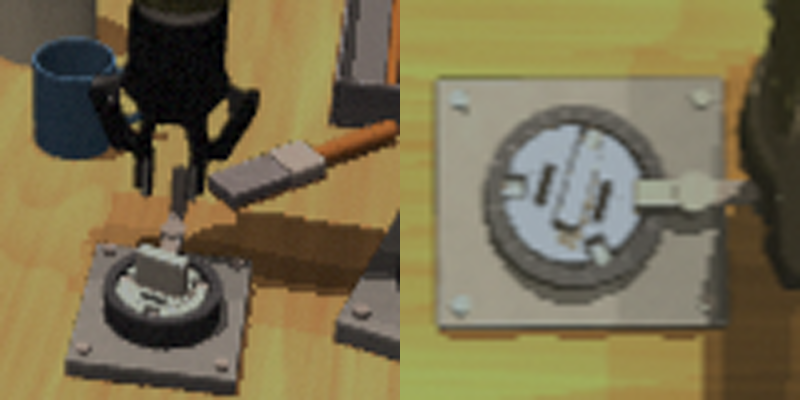

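Call:
{"api": "move_arm", "payload": {"claw": [0.35, 0.35, 0.35, 0.35], "dp": [[0.005, 0, 0], [0, 0, 0], [0, 0, 0], [0, 0, 0]], "turn": [[0, 0, 0], [0, 0, 0], [0, 0, 0], [0, 0, 0]]}}

```text
clock: 14.4
position: [0.5204, -0.239, 0.0615]
ee_rot: [1.0, 0.01, -0.001, 0.0]
ft_force: [-8.9, -0.2, 7.9]
grip_width: 0.351
```

Call:
{"api": "move_arm", "payload": {"claw": [0.35, 0.35, 0.35, 0.35, 0.35, 0.35, 0.35, 0.35], "dp": [[-0.025, 0, 0], [-0.022, 0, 0], [0, 0, 0], [0, 0, -0.05], [0, 0, -0.15], [0, 0, -0.15], [0, 0, -0.15], [0, 0, -0.15]], "turn": [[0, 0, 0], [0, 0, 0], [0, 0, 0], [0, 0, 0], [0, 0, 0], [0, 0, 0], [0, 0, 0], [0, 0, 0]]}}

```text
clock: 15.07
position: [0.5126, -0.2385, 0.1939]
ee_rot: [1.0, 0.012, 0.001, 0.0]
ft_force: [-0.0, -0.0, -0.1]
grip_width: 0.35
```

Call:
{"api": "move_arm", "payload": {"claw": [0.35, 0.35, 0.35, 0.35, 0.35, 0.35, 0.35, 0.35], "dp": [[0, 0.15, 0], [0, 0.15, 0], [0, 0.15, 0], [0, 0.15, 0], [0, 0.15, 0], [0, 0, 0], [0, 0, 0], [0, 0, 0]], "turn": [[0, 0, 0], [0, 0, 0], [0, 0, 0], [0, 0, 0], [0, 0, 0], [0, 0, 0], [0, 0, 0], [0, 0, 0]]}}

```text
clock: 15.73
position: [0.5163, -0.3882, 0.1921]
ee_rot: [1.0, 0.012, 0.001, -0.0]
ft_force: [-0.0, -0.1, -0.5]
grip_width: 0.352
```

```bash
python3 - <<'E'
from h import *
im=cams.camera("side"); a=im[135:215,225:305]; im2=cams.camera("top"); b=im2[172:252,250:330]
f=lambda x:cv2.resize(x,(400,400),interpolation=cv2.INTER_CUBIC)
cv2.imwrite("pics/g11.png",np.hstack([f(a),f(b)])[:,:,::-1]); cv2.imwrite("pics/top_end.png",im2[:,:,::-1])
o=manip.get_obs(); print(o['clock'],o['position'],o['ft_force'])
E
```

```text
15.8333 [ 0.5164406  -0.38756618  0.19217551] [ 0.24304665  0.52410111 -0.53100234]
```

View pics/g11.png

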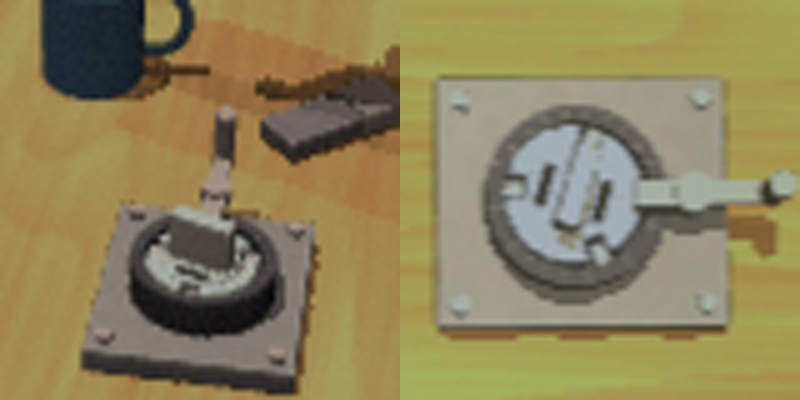

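View pics/top_end.png

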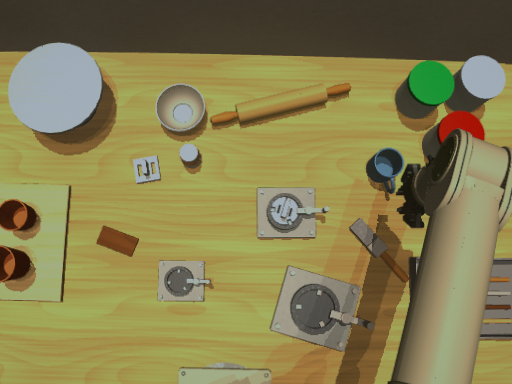

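```bash
python3 - <<'E'
from h import *
P=ray('top',[[250+381/5-.4,172+183/5-.4]],.086)[0]; d=P[:2]-[.5114,-.1992]
print(P,np.hypot(*d),'q',np.arctan2(-d[0],-d[1])+np.radians(1.4))
print(manip.hand_in())
E
```

```text
[ 0.51241576 -0.23730745  0.086     ] 0.03812098619066059 q -0.00221425253585553
the job is handed in; nothing more can be done
None
```

The round die is seated over the keys in the middle-sized holder, the dog is shut over it, and the job is handed in; it took about 16 s of the 72 s. `hand_in` gave no verdict, so these are my own checks.

**Seating:** The keys were visible in the top view, so I turned the die to match them before lowering it. It went down in small steps with no contact at key height, so no turning search was needed. It touched the floor within about 0.1 mm of the expected height, at about 9 N read at the wrist. Later top pictures show all three keys standing in the notches with the die flat.

**Dog:** I let go of the die and pushed the dog's post round its arc with the fingers loosely around it, not gripping. It stalled at the stop: the force rose to 9 N with no further movement. The last top picture gives an angle of about 0.00 rad, give or take a few hundredths.

**Rest of the bench:** The arm ended clear of everything with wrist force near zero. By eye, the other things on the bench look unmoved in the last top picture; I did not measure them.

**Disagreements:** The side camera placed the cup up to 4 mm from the top camera's estimate, measured on a poorly visible edge. I relied on the top camera, and the fit bore it out.

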